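Tip the core lifter and bring the ring core out

TASK

Gently press the red tab of the blue core lifter straight down until the rocker sits firmly on its stop, never pushing on the rocker with more than 25 N, and keep it pressed there for a second, so that its other end lifts the blue ring core out of the nest. Then take the core and set it down gently, lying flat, in the steel tray. Leave the other things on the bench where they are, and do not shove the tray about.

Things in the scene. Friction and masses are not known exactly. Their poses are not given: they have to be found in the camera images.
- lifter: jig screwed to the bench, left or right along its front edge: blue base plate 235 x 90 x 12 mm (x -115 to +121 mm, y +-45 mm) with pivot cheeks (top at z 51 mm), rocker, stop and nest. Origin on the bench top under the pivot; +x points from the pivot to the nest, -x to the red tab, z up. The rocker drives a plate in the nest that lifts the core straight and level, 0.88 mm per mm of tab travel.
- rocker: steel rocker of the lifter, a 22 x 5 mm bar 185 mm long. Origin on its pivot, 40 mm above the lifter's origin; turns about the lifter's y axis. Starts with the tab up (tilted 0.14 rad), nest end down. A friction washer keeps it where it is left; the tab moves at 4 to 8 N. Pushing the rocker with over 25 N is too hard.
- tab (a point): centre of the top face of the red tab (36 x 30 mm, long side along the rocker, 8 mm thick), 85 mm from the pivot on the lifter's -x side; starts about 61 mm above the bench. Its stop lies 16 to 30 mm of travel lower, set differently every time and not measured: feel for it, as a rise of the force above that of the moving rocker.
- stop: steel block 26 x 34 x 6 mm of the stop under the tab, fixed on the base; origin at the centre of its underside (lifter frame -80, 0, 12 mm). It carries a screw with a black rubber head on which the rocker lands; its height is not measured; from there the force climbs past 20 N within 1 to 3 mm. Firmly on the stop means 3 N or more on it, about that much above the force that moved the rocker.
- nest (a point): centre of the mouth of the nest, an aluminium ring of 80 mm outer and 62 mm inner diameter, its rim 75 mm above the bench; lifter frame (75, 0, 75) mm. At the start the core lies 1 mm below the rim and cannot be gripped; with the rocker on its stop it stands 13 to 26 mm proud of the rim.
- core: blue ring core, outer diameter 56 mm, hole 22 mm, 18 mm high, about 0.12 kg; origin at the centre of its underside, z is its axis. At the start it lies flat in the nest on the lifting plate's three rubber domes, underside 56 mm above the bench. Grip it across the rim.
- tray: open steel tray, empty, 110 (x) x 160 (y) x 28 mm, walls and floor 2 mm; origin at the centre of its underside, long side along its y axis. Loose, 0.35 kg.
- marker_pen: bystander: black and blue marker pen lying flat, 13 x 122 x 14 mm
- carton: bystander: small brown cardboard box, 155 x 64 x 47 mm; origin at the centre of its underside
- spare_roller: bystander: white nylon guide roller, 40 mm across, 16 mm high; origin at the centre of its underside
- red_can: bystander: red and yellow aerosol can, 66 mm across, 218 mm high; origin at the centre of its underside
Not all that is in view belongs to the job. Leave any purple look-alike of the core alone.

How it is judged:
By the outcome, as a careful person would: the job done as asked, in the order asked, and still so for the second after the job is handed in, with the robot touching nothing.
It also fails if it takes over 64 s, if anything falls off the work surface, if the arm or the gripper's body presses on something with over 40 N, if the wrist force passes 120 N, or if a joint passes its speed limit or range.

ROBOT

A 7-joint arm with a two-finger parallel gripper is mounted at the origin on a cart in front of the work surface, level with it; the furniture and walls round the work are solid. World frame = base frame: x ahead of the robot, y to its left, z up, the work surface at z = 0. Lengths are in m, angles in rad, forces in N, time in s.
With the tool pointing down it reaches from about 0.4 to 0.85 m from the base axis. Payload 4.5 kg.
Tool frame: the origin (TCP) lies on the centre line of the jaws, within the pads' length; the fingertips stand 8 mm ahead of it and the grasp point (between the pads) lies 11 mm behind it; z points along the fingers, x is the direction in which the jaws open and shut, and the axes are right-handed (so a half turn about z gives the same grasp; the last joint's range is limited). The gripper opens to 88 mm and grips with 3 to 60 N. Pads are 18 mm wide; open, the fingers measure 123 mm over their backs; the gripper's body (75 mm by 187 mm) begins 45 mm behind the grasp point.
Start: joints at [-1.218, 0.689, -0.195, 1.565, 0.157, 0.902, -0.215], TCP at [0.196, 0.594, 0.247] pointing down, gripper open.
Joint ranges: [-3.01, 3.01], [-0.46, 2.08], [-1.47, 1.51], [0.13, 2.56], [-1, 4.14], [0.04, 2.09], [-2.66, 2.66]. Speed limits (rad/s): [2.57, 2.57, 3.14, 3.14, 3.14, 3.14, 3.14].

INTERFACE

Orientations are given as a unit quaternion [x, y, z, w].
In Python, from plant import r gives the robot as it stands.
- The arm moves only by the shell command python3 -m pendant 'ROWS' [FORCE]. ROWS is JSON, a list of rows, each a list of 3 entries, a list of its own where there are three numbers: the turn, a rotation vector about the tool's x, y, z in rad, then the shift along the tool's x, y, z in m, then the opening, from 0 (shut) to 1 (fully open). In form: [[[wx, wy, wz], [tx, ty, tz], claw], ...]. A call has 1 to 10 rows; each row is the pose to reach, as a shift and turn from the pose commanded when the call began, along the tool's axes at that moment; what a row does not reach only later rows make up. A row lasts 1/10 s, in which the tool goes at most 50 mm and 8.59 degrees, less where a joint would pass 70% of its speed; a pose out of reach is approached as far as the arm can. A call with a gripper value outside its range is refused whole. The fingers move at their own pace and stop on an object; FORCE is the grip in N (left out, the last holds). Time passes only in rows, so rows that repeat a pose let the fingers close. It gives the time, the measured TCP pose, the force and the opening at its end, in the units of the state.
- r.get_state(): the state, without advancing time (a new reading comes with each control period).
- r.snapshot(name): name is "scene" or "top" or "wrist"; returns a dict with "image" (480x640x3 uint8, red, green, blue), "mtx" (3x3 intrinsics, pixels), "dist" ([k1, k2, p1, p2, k3] as OpenCV has them; the pictures are not rectified), "R" (3x3) and "t" (3): a world point X has camera coordinates R X + t; the wrist camera has in their place "T_tool_cam" (4x4, takes a point from camera to tool coordinates, whose origin is the TCP and whose axes are the tool frame's). Camera axes: x right, y down, z forward; pixel columns grow to the right and rows downward; lengths in m; the calibration is good to about 2 mm. A picture is of the moment at which its call begins: read the wrist's pose just before it. There is no depth.
- r.finish_job(): hands the job in, once; it reports no verdict.
The state is a dict: "clock": time; "q": joint angles; "qd": joint speeds; "joint_torque": joint torques, N m; "tool_pos": TCP position; "eef_rot": TCP orientation; "contact_force": force on the tool from outside, world axes, zero at the start; "moment": the same for the moment, N m; "opening": opening from 0.0 (shut) to 1.0 (fully open).
Only numpy, scipy, OpenCV 4.12 (cv2) and the standard library are available. Lean on these libraries where they do the work, as an engineer would, in place of code of your own. Each camera call takes 0.05 s, during which the arm holds its last target. There are 200 camera calls.

## Working session

There is one attempt and no reset: what is moved stays moved. The work goes in short steps, Python scripts to look and compute and a shell command to move; the robot and the scene stay as the last step left them, time stands still between calls to the robot, and variables do not carry over. Pictures are saved under pics/ and viewed, about 8 in all and at most 12, crops included, and the job is handed in when it is done.

```bash
ls; mkdir -p pics
cat > h.py <<'E'
import numpy as np, cv2
from plant import r
from scipy.spatial.transform import Rotation as Ro
def snap(n):
    s=r.get_state(); d=r.snapshot(n)
    if n=="wrist":
        T=np.eye(4);T[:3,:3]=Ro.from_quat(s["eef_rot"]).as_matrix();T[:3,3]=s["tool_pos"]
        W=np.linalg.inv(T@np.array(d["T_tool_cam"]));d["R"]=W[:3,:3];d["t"]=W[:3,3]
    for k in("mtx","dist","R","t"):d[k]=np.array(d[k],float)
    return d
def save(d,f): cv2.imwrite("pics/"+f,cv2.cvtColor(d["image"],cv2.COLOR_RGB2BGR))
def ray(d,uv):
    p=cv2.undistortPoints(np.array([[uv]],float),d["mtx"],d["dist"])[0,0]
    return -d["R"].T@d["t"], d["R"].T@np.array([p[0],p[1],1])
def onz(d,uv,z):
    c,v=ray(d,uv); return c+v*(z-c[2])/v[2]
def proj(d,X):
    return cv2.projectPoints(np.array(X,float).reshape(-1,1,3),cv2.Rodrigues(d["R"])[0],d["t"],d["mtx"],d["dist"])[0][:,0]
E
python3 - <<'E'
from h import *
s=r.get_state();print(s)
for n in("scene","top"):
    d=snap(n);save(d,n+"0.png");np.savez(n+"0.npz",**d);print(n,(-d["R"].T@d["t"]).round(3))
E
```

```text
pics
{'clock': 0.0, 'q': array([-1.2182028 ,  0.68996402, -0.19448535,  1.56633292,  0.15731695,
        0.90249639, -0.21509319]), 'qd': array([ 0.00023527,  0.00030417, -0.00095286,  0.00034833,  0.00044009,
       -0.00086505,  0.00185174]), 'joint_torque': array([-3.92849843e-04, -5.27565122e+01, -1.26686085e+00, -1.53422642e+01,
       -5.26084215e-02,  6.68846100e-03,  1.79004164e-04]), 'tool_pos': array([0.19576185, 0.59290817, 0.24592472]), 'eef_rot': array([ 8.10353539e-01,  5.85940546e-01, -6.82117516e-04,  5.94374887e-04]), 'contact_force': array([-0.04110795, -0.73319938, -0.23763666]), 'moment': array([-0.01053054, -0.02074064, -0.01632642]), 'opening': 1.000619109710112}
scene [-0.029 -0.57   0.473]
top [ 0.497 -0.006  1.321]
```

View pics/scene0.png

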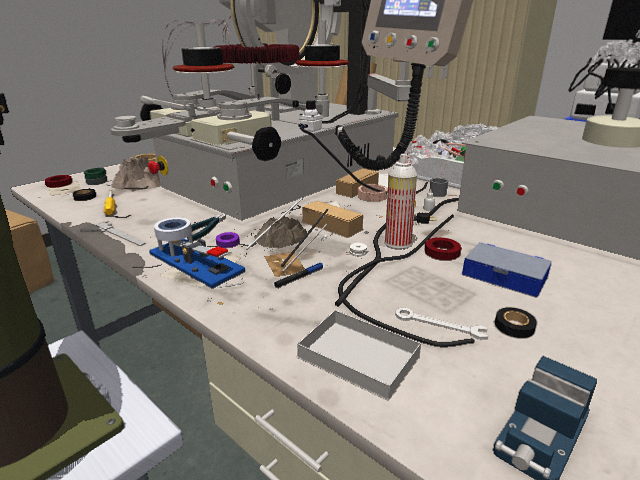

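View pics/top0.png

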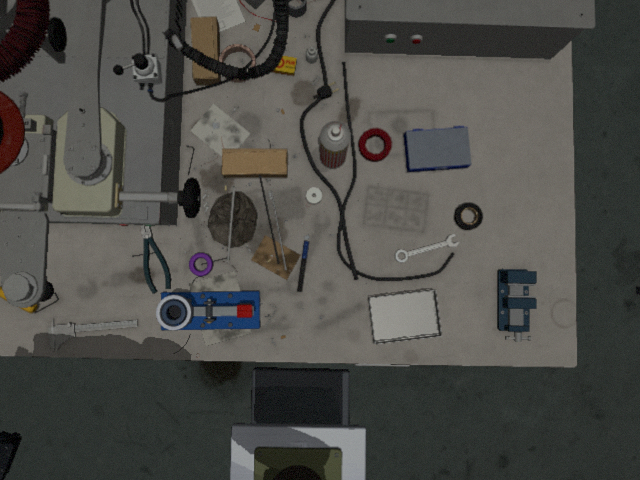

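Run:
```python
from h import *
d={n:dict(np.load(n+"0.npz")) for n in("top","scene")}
for n in d: print(n,proj(d[n],[[.196,.594,.247],[0,0,0],[.5,0,0],[.4,.2,0]]).round(0).tolist())
def blobs(n,lo,hi,roi,amin=30):
    im=cv2.cvtColor(d[n]["image"],cv2.COLOR_RGB2HSV); x0,y0,x1,y1=roi
    m=np.zeros(im.shape[:2],np.uint8); m[y0:y1,x0:x1]=cv2.inRange(im,lo,hi)[y0:y1,x0:x1]
    c,_=cv2.findContours(m,cv2.RETR_EXTERNAL,cv2.CHAIN_APPROX_NONE)
    return [q for q in c if cv2.contourArea(q)>amin]
def mid(q): M=cv2.moments(q);return (M['m10']/M['m00'],M['m01']/M['m00'])
t=d["top"]
red=[mid(q) for q in blobs("top",(0,150,80),(8,255,255),(220,290,270,335))];print("red",red,[onz(t,p,.06).round(4) for p in red])
sred=[mid(q) for q in blobs("scene",(0,150,80),(8,255,255),(190,235,240,270))];print("scene red",sred)
for q in blobs("top",(100,120,50),(118,255,255),(150,280,270,340),200):
    R=cv2.minAreaRect(q);print("blue",R,[onz(t,p,.012).round(4) for p in cv2.boxPoints(R)])
# nest ring: bright
for q in blobs("top",(0,0,150),(179,90,255),(150,285,197,340),100):
    R=cv2.fitEllipse(q);print("ring",R,onz(t,R[0],.075))
g=d["top"]["image"][275:350,150:270]; cv2.imwrite("pics/crop1.png",cv2.cvtColor(cv2.resize(g,None,fx=5,fy=5,interpolation=cv2.INTER_CUBIC),cv2.COLOR_RGB2BGR))
for q in blobs("top",(0,0,195),(179,60,255),(360,280,450,350),500):
    R=cv2.minAreaRect(q);print("tray",R,[onz(t,p,.002).round(4) for p in cv2.boxPoints(R)])
def tri(a,b):
    c1,v1=ray(t,a);c2,v2=ray(d["scene"],b);v1/=np.linalg.norm(v1);v2/=np.linalg.norm(v2)
    s=np.linalg.lstsq(np.c_[v1,-v2],c2-c1,rcond=None)[0];p,q=c1+s[0]*v1,c2+s[1]*v2
    return (p+q)/2,np.linalg.norm(p-q)
if red and sred: print(tri(red[0],sred[0]))
```

```text
top [[-12.0, 429.0], [296.0, 491.0], [302.0, 278.0], [217.0, 318.0]]
scene [[-5.0, 145.0], [13.0, 432.0], [288.0, 282.0], [192.0, 268.0]]
red [(244.07629107981217, 310.5023474178403)] [array([0.4232, 0.1292, 0.06  ])]
scene red [(216.72305140961856, 250.8955223880597)]
blue ((217.2311248779297, 310.059814453125), (37.360374450683594, 83.91006469726562), 89.09062194824219) [array([0.4602, 0.2998, 0.012 ]), array([0.468 , 0.1007, 0.012 ]), array([0.3799, 0.0966, 0.012 ]), array([0.3722, 0.2948, 0.012 ])]
ring ((173.18429565429688, 312.3490295410156), (32.397560119628906, 32.781410217285156), 30.163087844848633) [0.41620929 0.28726671 0.075     ]
(array([0.42306887, 0.12942658, 0.05787374]), np.float64(6.883419922492569e-06))
```

View pics/crop1.png

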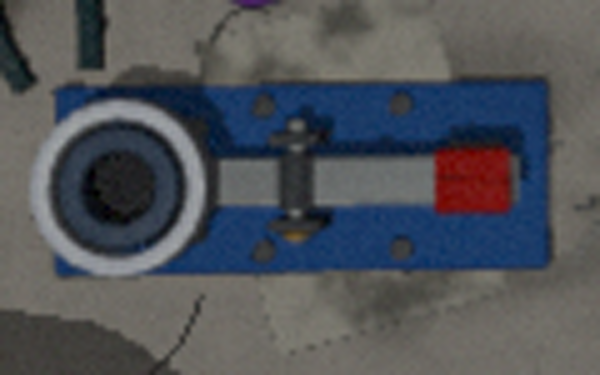

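```bash
cat >> h.py <<'E'
def go(target,yaw):
    s=r.get_state();R=Ro.from_quat(s["eef_rot"]);G=Ro.from_matrix(np.array([[np.cos(yaw),np.sin(yaw),0],[np.sin(yaw),-np.cos(yaw),0],[0,0,-1]]))
    print("t",s["clock"],"pos",s["tool_pos"].round(4),"turn",(R.inv()*G).as_rotvec().round(4),"shift",R.inv().apply(np.array(target)-s["tool_pos"]).round(4),"F",np.round(s["contact_force"],1))
E
python3 - <<'E'
from h import *
go([.423,.1293,.15],np.radians(92.5))
t=dict(np.load("top0.npz"));im=t["image"]
hsv=cv2.cvtColor(im,cv2.COLOR_RGB2HSV);print("tray px",hsv[315,405],"bench",hsv[315,460])
g=im[275:355,355:455];cv2.imwrite("pics/crop2.png",cv2.cvtColor(cv2.resize(g,None,fx=6,fy=6,interpolation=cv2.INTER_CUBIC),cv2.COLOR_RGB2BGR))
for th in(150,165,180):
    m=np.zeros(im.shape[:2],np.uint8);m[275:355,355:455]=((hsv[...,2]>th)&(hsv[...,1]<25))[275:355,355:455]*255
    m=cv2.morphologyEx(m,cv2.MORPH_OPEN,np.ones((5,5)))
    c,_=cv2.findContours(m,cv2.RETR_EXTERNAL,cv2.CHAIN_APPROX_NONE)
    if c:
        R=cv2.minAreaRect(max(c,key=cv2.contourArea));print(th,R,onz(t,R[0],.002).round(4),[onz(t,p,.002).round(3).tolist() for p in cv2.boxPoints(R)])
E
```

```text
t 0.1 pos [0.1958 0.593  0.246 ] turn [-2.000e-04  1.600e-03 -3.624e-01] shift [-0.369   0.3611  0.0966] F [ 0.7  0.3 -0.1]
tray px [ 30   9 143] bench [ 18  28 117]
```

View pics/crop2.png

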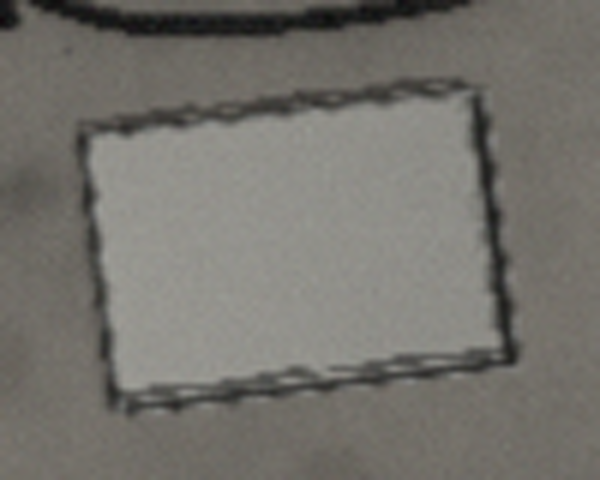

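```bash
python3 -m pendant '[[[0,0,-0.05],[-0.02,0.02,0.005],0],[[0,0,-0.1],[-0.05,0.05,0.013],0],[[0,0,-0.2],[-0.083,0.081,0.022],0],[[0,0,-0.3],[-0.116,0.113,0.031],0],[[0,0,-0.362],[-0.15,0.147,0.04],0],[[0,0,-0.362],[-0.184,0.18,0.049],0],[[0,0,-0.362],[-0.218,0.213,0.058],0],[[0,0,-0.362],[-0.252,0.246,0.067],0],[[0,0,-0.362],[-0.286,0.28,0.076],0],[[0,0,-0.362],[-0.318,0.311,0.085],0]]' 20
python3 -c "
from h import *
go([.423,.1293,.11],np.radians(92.5))
t=dict(np.load('top0.npz'))
c=[onz(t,(355+u/6,275+v/6),.028) for u,v in((80,125),(478,87),(515,357),(115,405))];print(np.round(c,3),np.mean(c,0))"
```

```text
clock: 1.1
tool_pos: [0.3922, 0.192, 0.1613]
eef_rot: [0.692, 0.722, -0.0, 0.0]
contact_force: [0.3, 0.8, -0.1]
opening: 0.113
t 1.1 pos [0.3922 0.192  0.1613] turn [-0.      0.0002 -0.0008] shift [-0.064   0.0281  0.0513] F [ 0.3  0.8 -0.1]
[[ 0.462 -0.159  0.028]
 [ 0.481 -0.316  0.028]
 [ 0.375 -0.331  0.028]
 [ 0.353 -0.174  0.028]] [ 0.41784273 -0.24511379  0.028     ]
```

```bash
python3 -m pendant '[[[0,0,0],[-0.03,0.014,0.0],0],[[0,0,0],[-0.062,0.027,0.015],0],[[0,0,0],[-0.064,0.028,0.035],0],[[0,0,0],[-0.064,0.028,0.05],0],[[0,0,0],[-0.064,0.028,0.05],0]]'
python3 -c "
from h import *
d=snap('scene');go([.423,.1293,.08],np.radians(92.5));save(d,'scene1.png')
g=d['image'][190:290,140:270];cv2.imwrite('pics/crop3.png',cv2.cvtColor(cv2.resize(g,None,fx=5,fy=5,interpolation=cv2.INTER_CUBIC),cv2.COLOR_RGB2BGR))"
```

```text
clock: 1.6
tool_pos: [0.4215, 0.1307, 0.1103]
eef_rot: [0.692, 0.722, -0.002, -0.001]
contact_force: [-1.0, -0.3, 0.1]
opening: 0.005
t 1.65 pos [0.4217 0.1312 0.1111] turn [-0.0019  0.0009 -0.0002] shift [-0.0019  0.0012  0.0311] F [-0.1 -0.2  0.7]
```

View pics/crop3.png

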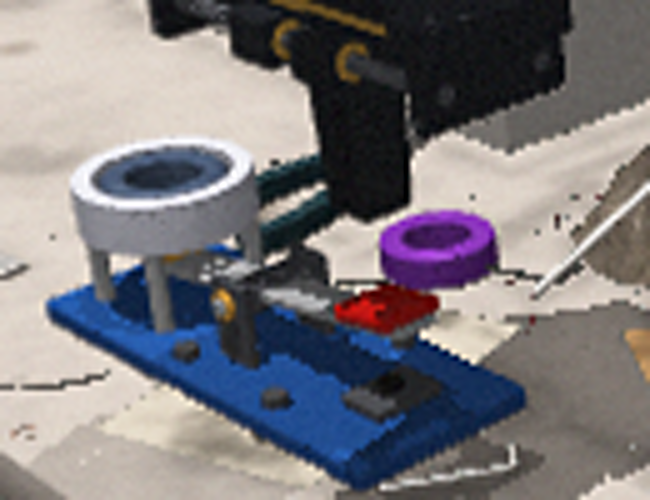

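```bash
python3 -m pendant '[[[0,0,0],[-0.002,0.001,0.015],0],[[0,0,0],[-0.002,0.001,0.026],0],[[0,0,0],[-0.002,0.001,0.033],0],[[0,0,0],[-0.002,0.001,0.033],0]]'
python3 -m pendant '[[[0,0,0],[0,0,0.002],0],[[0,0,0],[0,0,0.004],0],[[0,0,0],[0,0,0.006],0],[[0,0,0],[0,0,0.008],0]]'
python3 -m pendant '[[[0,0,0],[0,0,0.001],0],[[0,0,0],[0,0,0.002],0],[[0,0,0],[0,0,0.003],0],[[0,0,0],[0,0,0.004],0]]'
```

```text
clock: 2.05
tool_pos: [0.4232, 0.1298, 0.0786]
eef_rot: [0.691, 0.723, -0.0, -0.0]
contact_force: [0.0, 0.2, 1.0]
opening: 0.009
clock: 2.45
tool_pos: [0.4235, 0.1294, 0.0708]
eef_rot: [0.692, 0.722, 0.0, 0.0]
contact_force: [0.3, 0.3, 0.5]
opening: 0.003
clock: 2.85
tool_pos: [0.4235, 0.1287, 0.0668]
eef_rot: [0.692, 0.722, -0.0, 0.0]
contact_force: [1.1, -2.1, 5.9]
opening: 0.006
```

```bash
python3 -m pendant '[[[0,0,0],[0,0,0.001],0],[[0,0,0],[0,0,0.002],0],[[0,0,0],[0,0,0.003],0],[[0,0,0],[0,0,0.004],0],[[0,0,0],[0,0,0.005],0]]'
python3 -m pendant '[[[0,0,0],[0,0,0.001],0],[[0,0,0],[0,0,0.002],0],[[0,0,0],[0,0,0.003],0],[[0,0,0],[0,0,0.004],0],[[0,0,0],[0,0,0.005],0]]'
python3 -m pendant '[[[0,0,0],[0,0,0.0005],0],[[0,0,0],[0,0,0.001],0],[[0,0,0],[0,0,0.0015],0]]'
```

```text
clock: 3.35
tool_pos: [0.4232, 0.1291, 0.0616]
eef_rot: [0.692, 0.722, -0.0, 0.0]
contact_force: [0.5, -3.9, 6.4]
opening: 0.003
clock: 3.85
tool_pos: [0.4232, 0.1293, 0.0566]
eef_rot: [0.692, 0.722, -0.0, -0.0]
contact_force: [-0.4, -4.4, 6.7]
opening: 0.006
clock: 4.15
tool_pos: [0.4232, 0.1292, 0.0552]
eef_rot: [0.692, 0.722, -0.0, 0.0]
contact_force: [0.0, -4.1, 5.1]
opening: 0.004
```

```bash
cat > ok.py <<'E'
from plant import r
import sys
s=r.get_state();f=s["contact_force"];print("z",round(s["tool_pos"][2],4),"F",f.round(1));sys.exit(f[2]>8.8)
E
python3 -m pendant '[[[0,0,0],[0,0,0.0004],0],[[0,0,0],[0,0,0.0008],0]]' >/dev/null && python3 ok.py &&
python3 -m pendant '[[[0,0,0],[0,0,0.0004],0],[[0,0,0],[0,0,0.0008],0]]' >/dev/null && python3 ok.py &&
python3 -m pendant '[[[0,0,0],[0,0,0.0004],0],[[0,0,0],[0,0,0.0008],0]]' >/dev/null && python3 ok.py &&
python3 -m pendant '[[[0,0,0],[0,0,0.0004],0],[[0,0,0],[0,0,0.0008],0]]' >/dev/null && python3 ok.py &&
python3 -m pendant '[[[0,0,0],[0,0,0.0004],0],[[0,0,0],[0,0,0.0008],0]]' >/dev/null && python3 ok.py &&
python3 -m pendant '[[[0,0,0],[0,0,0.0004],0],[[0,0,0],[0,0,0.0008],0]]' >/dev/null && python3 ok.py &&
python3 -m pendant '[[[0,0,0],[0,0,0.0004],0],[[0,0,0],[0,0,0.0008],0]]' >/dev/null && python3 ok.py &&
python3 -m pendant '[[[0,0,0],[0,0,0.0004],0],[[0,0,0],[0,0,0.0008],0]]' >/dev/null && python3 ok.py
```

```text
z 0.0544 F [ 0.  -4.6  5.4]False
```

```bash
sed -i 's/sys.exit(f\[2\]>8.8)/sys.exit(int(f[2]>8.8))/' ok.py
python3 -m pendant '[[[0,0,0],[0,0,0.0004],0],[[0,0,0],[0,0,0.0008],0]]' >/dev/null && python3 ok.py &&
python3 -m pendant '[[[0,0,0],[0,0,0.0004],0],[[0,0,0],[0,0,0.0008],0]]' >/dev/null && python3 ok.py &&
python3 -m pendant '[[[0,0,0],[0,0,0.0004],0],[[0,0,0],[0,0,0.0008],0]]' >/dev/null && python3 ok.py &&
python3 -m pendant '[[[0,0,0],[0,0,0.0004],0],[[0,0,0],[0,0,0.0008],0]]' >/dev/null && python3 ok.py &&
python3 -m pendant '[[[0,0,0],[0,0,0.0004],0],[[0,0,0],[0,0,0.0008],0]]' >/dev/null && python3 ok.py &&
python3 -m pendant '[[[0,0,0],[0,0,0.0004],0],[[0,0,0],[0,0,0.0008],0]]' >/dev/null && python3 ok.py &&
python3 -m pendant '[[[0,0,0],[0,0,0.0004],0],[[0,0,0],[0,0,0.0008],0]]' >/dev/null && python3 ok.py &&
python3 -m pendant '[[[0,0,0],[0,0,0.0004],0],[[0,0,0],[0,0,0.0008],0]]' >/dev/null && python3 ok.py
```

```text
z 0.0536 F [ 0.5 -4.3  5.8]
z 0.0528 F [-0.3 -4.5  5. ]
z 0.052 F [ 0.4 -5.4  5.9]
z 0.0512 F [ 1.3 -4.9  6. ]
z 0.0504 F [ 0.5 -4.   5.9]
z 0.0496 F [ 1.2 -4.1  4.9]
z 0.0488 F [ 0.5 -5.   5.3]
z 0.048 F [-0.3 -4.8  5.7]
```

```bash
python3 -m pendant '[[[0,0,0],[0,0,0.0004],0],[[0,0,0],[0,0,0.0008],0]]' >/dev/null && python3 ok.py &&
python3 -m pendant '[[[0,0,0],[0,0,0.0004],0],[[0,0,0],[0,0,0.0008],0]]' >/dev/null && python3 ok.py &&
python3 -m pendant '[[[0,0,0],[0,0,0.0004],0],[[0,0,0],[0,0,0.0008],0]]' >/dev/null && python3 ok.py &&
python3 -m pendant '[[[0,0,0],[0,0,0.0004],0],[[0,0,0],[0,0,0.0008],0]]' >/dev/null && python3 ok.py &&
python3 -m pendant '[[[0,0,0],[0,0,0.0004],0],[[0,0,0],[0,0,0.0008],0]]' >/dev/null && python3 ok.py &&
python3 -m pendant '[[[0,0,0],[0,0,0.0004],0],[[0,0,0],[0,0,0.0008],0]]' >/dev/null && python3 ok.py &&
python3 -m pendant '[[[0,0,0],[0,0,0.0004],0],[[0,0,0],[0,0,0.0008],0]]' >/dev/null && python3 ok.py &&
python3 -m pendant '[[[0,0,0],[0,0,0.0004],0],[[0,0,0],[0,0,0.0008],0]]' >/dev/null && python3 ok.py
```

```text
z 0.0472 F [ 0.9 -3.1  5.8]
z 0.0463 F [-0.4 -4.8  5.4]
z 0.0455 F [-0.1 -4.6  5.3]
z 0.0448 F [ 0.7 -3.7  5.2]
z 0.0439 F [ 0.6 -4.7  5.2]
z 0.0433 F [-0.7 -4.3 10.9]
```

```bash
python3 -m pendant '[[[0,0,0],[0,0,0.0002],0],[[0,0,0],[0,0,0.0003],0]]'
```

```text
clock: 7.35
tool_pos: [0.4232, 0.1292, 0.0433]
eef_rot: [0.692, 0.722, -0.0, 0.0]
contact_force: [-0.2, -4.9, 12.7]
opening: 0.005
```

```bash
python3 -m pendant '[[[0,0,0],[0,0,0.0002],0],[[0,0,0],[0,0,0.0002],0],[[0,0,0],[0,0,0.0002],0],[[0,0,0],[0,0,0.0002],0]]'; python3 -m pendant '[[[0,0,0],[0,0,0],0],[[0,0,0],[0,0,0],0],[[0,0,0],[0,0,0],0],[[0,0,0],[0,0,0],0],[[0,0,0],[0,0,0],0],[[0,0,0],[0,0,0],0],[[0,0,0],[0,0,0],0],[[0,0,0],[0,0,0],0],[[0,0,0],[0,0,0],0],[[0,0,0],[0,0,0],0]]'; python3 ok.py
```

```text
clock: 7.75
tool_pos: [0.4232, 0.1292, 0.0432]
eef_rot: [0.692, 0.722, 0.0, 0.0]
contact_force: [-1.0, -4.0, 12.8]
opening: 0.008
clock: 8.75
tool_pos: [0.4232, 0.1291, 0.0432]
eef_rot: [0.692, 0.722, 0.0, 0.0]
contact_force: [-1.8, -4.0, 12.4]
opening: 0.004
z 0.0432 F [-1.8 -4.  12.4]
```

```bash
python3 -m pendant '[[[0,0,0],[0,0,-0.005],0],[[0,0,0],[0,0,-0.03],0],[[0,0,0],[0,0,-0.07],0.3],[[0,0,0],[0,0,-0.115],1],[[0,0,0],[0.02,0,-0.14],1],[[0,0,0],[0.06,0,-0.14],1],[[0,0,0],[0.105,0,-0.14],1],[[0,0,0],[0.14,0,-0.14],1],[[0,0,0],[0.158,0,-0.14],1],[[0,0,0],[0.158,0,-0.14],1]]'
python3 -c "
from h import *
d=snap('wrist');go([.4162,.2873,.088],np.radians(92.5));save(d,'w1.png');np.savez('w1.npz',**d);print(proj(d,[.4162,.2873,.095]))
e=snap('scene');np.savez('s2.npz',**e);save(e,'s2.png')"
```

```text
clock: 9.75
tool_pos: [0.4153, 0.2924, 0.1829]
eef_rot: [0.689, 0.724, 0.002, -0.002]
contact_force: [-0.6, 0.2, 0.8]
opening: 0.709
t 9.8 pos [0.4157 0.2892 0.1825] turn [-0.0005 -0.0024  0.003 ] shift [-0.0022  0.0004  0.0945] F [-0.5 -0.3  0.5]
[[312.99055835 249.11184435]]
```

View pics/w1.png

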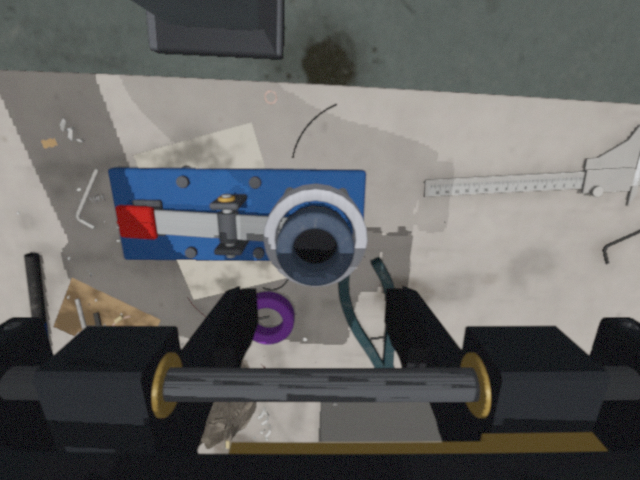

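View pics/s2.png

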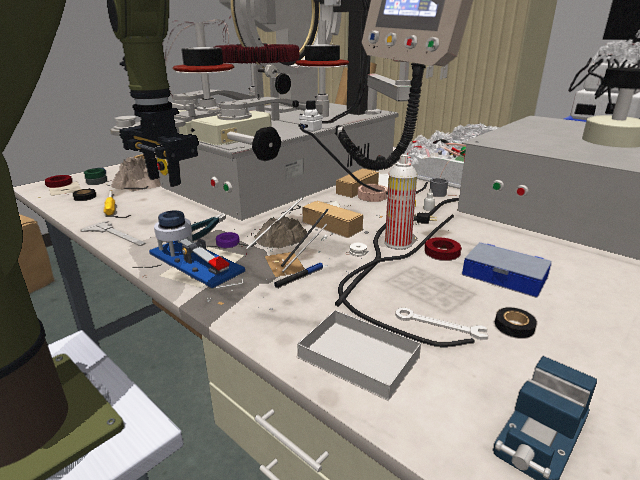

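```bash
python3 - <<'E'
from h import *
d=dict(np.load("w1.npz"));im=cv2.cvtColor(d["image"],cv2.COLOR_RGB2HSV)
for p in((290,245),(315,275),(315,245),(350,200)):print(p,im[p[1],p[0]])
g=im[...,2]
m=np.zeros(g.shape,np.uint8);m[215:275,285:345]=(g[215:275,285:345]<45)*255
c=max(cv2.findContours(m,0,1)[0],key=cv2.contourArea);e=cv2.fitEllipse(c);print("hole",e,onz(d,e[0],.095))
m=np.zeros(g.shape,np.uint8);m[190:292,255:375]=cv2.inRange(im,(95,60,25),(125,200,200))[190:292,255:375]
m=cv2.morphologyEx(m,cv2.MORPH_OPEN,np.ones((5,5)))
c=max(cv2.findContours(m,0,1)[0],key=cv2.contourArea);e=cv2.fitEllipse(cv2.convexHull(c));print("outer",e,onz(d,e[0],.093))
print(proj(d,[[.4162,.2873,.096],[.4162+.028,.2873,.096],[.4162-.028,.2873,.096],[.4162,.2873+.028,.096],[.4162,.2873-.028,.096]]).round(0).tolist())
E
python3 -c "
import cv2;i=cv2.imread('pics/w1.png')[170:300,250:390];cv2.imwrite('pics/crop4.png',cv2.resize(i,None,fx=4,fy=4,interpolation=2))"
```

```text
(290, 245) [109  73 101]
(315, 275) [110  78  65]
(315, 245) [108  34  38]
(350, 200) [120  16 111]
hole ((314.9988098144531, 246.67025756835938), (33.19012451171875, 41.97563934326172), 90.2940673828125) [0.41428959 0.28863982 0.095     ]
outer ((315.1293029785156, 242.27386474609375), (78.36963653564453, 84.68048858642578), 4.455112934112549) [0.41170426 0.28859744 0.093     ]
[[313.0, 250.0], [311.0, 285.0], [315.0, 211.0], [353.0, 251.0], [273.0, 248.0]]
```

View pics/crop4.png

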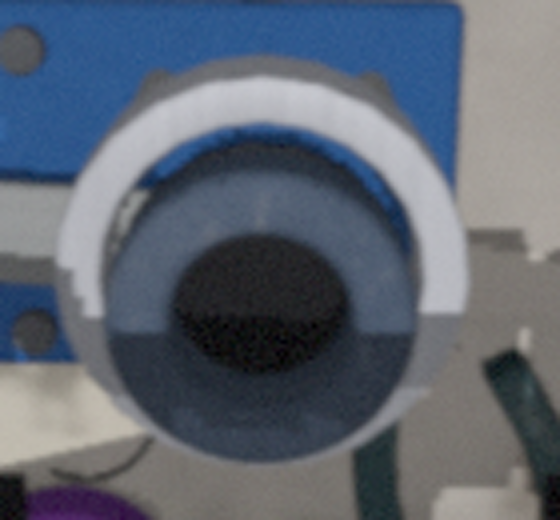

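```bash
python3 -m pendant '[[[0,0,0],[0,0,0],1],[[0,0,0],[0,0,0.02],1],[[0,0,0],[0,0,0.05],1],[[0,0,0],[0,0,0.075],1],[[0,0,0],[0,0,0.088],1],[[0,0,0],[0,0,0.088],1]]'; python3 -c "
from h import *
go([.415,.2886,.0865],np.radians(92.5))"
```

```text
clock: 10.45
tool_pos: [0.416, 0.285, 0.0932]
eef_rot: [0.692, 0.722, -0.002, 0.0]
contact_force: [-0.6, -0.1, 0.4]
opening: 1.002
t 10.45 pos [0.416  0.285  0.0932] turn [-0.0027  0.003  -0.0018] shift [ 0.0037 -0.0008  0.0067] F [-0.6 -0.1  0.4]
```

```bash
python3 -m pendant '[[[0,0,0],[0.002,0,0.003],1],[[0,0,0],[0.002,0,0.0065],1],[[0,0,0],[0.002,0,0.0065],1],[[0,0,0],[0.002,0,0.0065],1]]'; python3 -c "
from h import *
go([.415,.2886,.0865],np.radians(92.5))"
```

```text
clock: 10.85
tool_pos: [0.4167, 0.2893, 0.0887]
eef_rot: [0.692, 0.722, 0.0, 0.0]
contact_force: [-0.3, -0.4, -0.5]
opening: 1.0
t 10.85 pos [0.4167 0.2893 0.0887] turn [ 0.0007 -0.0005 -0.0007] shift [-0.0006 -0.0017  0.0022] F [-0.3 -0.4 -0.5]
```

```bash
python3 -m pendant '[[[0,0,0],[0,-0.001,0.0015],1],[[0,0,0],[0,-0.001,0.0015],0.75],[[0,0,0],[0,-0.001,0.0015],0.7],[[0,0,0],[0,-0.001,0.0015],0.65],[[0,0,0],[0,-0.001,0.0015],0.5],[[0,0,0],[0,-0.001,0.0015],0.5],[[0,0,0],[0,-0.001,0.0015],0.5],[[0,0,0],[0,-0.001,0.0015],0.5],[[0,0,0],[0,-0.001,0.0015],0.5]]' 20; python3 ok.py
```

```text
clock: 11.75
tool_pos: [0.4155, 0.2892, 0.0867]
eef_rot: [0.692, 0.722, 0.0, 0.0]
contact_force: [1.0, -0.5, -0.2]
opening: 0.623
z 0.0867 F [ 1.  -0.5 -0.2]
```

```bash
python3 -m pendant '[[[0,0,0],[0,0,-0.004],0.4],[[0,0,0],[0,0,-0.015],0.4],[[0,0,0],[0,0,-0.035],0.4],[[0,0,0],[0,0,-0.06],0.4],[[0,0,0],[0,0,-0.075],0.4],[[0,0,0],[0,0,-0.075],0.4],[[0,0,0],[0,0,-0.075],0.4]]';python3 - <<'E'
from h import *
d=snap("wrist");go([.418,-.245,.15],np.radians(97.5))
e=snap("scene");i=e["image"][130:250,90:240]
o=np.hstack([cv2.resize(d["image"][170:420,190:450],(400,385)),cv2.resize(i,(400,385),interpolation=2)])
cv2.imwrite("pics/g1.png",cv2.cvtColor(o,cv2.COLOR_RGB2BGR))
E
```

```text
clock: 12.45
tool_pos: [0.4156, 0.289, 0.162]
eef_rot: [0.692, 0.722, 0.0, 0.0]
contact_force: [1.1, -0.8, -1.4]
opening: 0.624
t 12.5 pos [0.4153 0.2888 0.1614] turn [-0.0004  0.0005 -0.0878] shift [-0.5334 -0.0203  0.0117] F [-0.6 -0.7 -0.9]
```

View pics/g1.png

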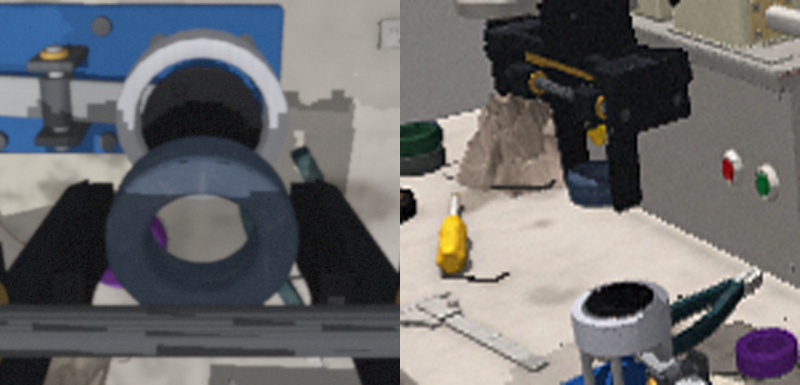

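```bash
python3 -m pendant '[[[0,0,0],[-0.015,0,0],0.4],[[0,0,0],[-0.045,-0.002,0],0.4],[[0,0,0],[-0.08,-0.003,0],0.4],[[0,0,0],[-0.12,-0.005,0],0.4],[[0,0,0],[-0.16,-0.006,0],0.4],[[0,0,-0.01],[-0.2,-0.008,0],0.4],[[0,0,-0.02],[-0.24,-0.009,0],0.4],[[0,0,-0.03],[-0.28,-0.011,0],0.4],[[0,0,-0.04],[-0.32,-0.012,0],0.4],[[0,0,-0.05],[-0.36,-0.014,0],0.4]]'
python3 -m pendant '[[[0,0,-0.01],[-0.04,0,0],0.4],[[0,0,-0.02],[-0.08,0,0],0.4],[[0,0,-0.03],[-0.12,0,0],0.4],[[0,0,-0.038],[-0.15,0,0],0.4],[[0,0,-0.038],[-0.165,0,0],0.4],[[0,0,-0.038],[-0.17,0,0],0.4],[[0,0,-0.038],[-0.17,0,0],0.4],[[0,0,-0.038],[-0.17,0,0],0.4]]'
python3 - <<'E'
from h import *
go([.418,-.245,.03],np.radians(97.5))
d=snap("wrist");save(d,"w2.png")
print(proj(d,[[.462,-.159,.028],[.481,-.316,.028],[.375,-.331,.028],[.353,-.174,.028]]).round(0).tolist())
E
```

```text
clock: 13.55
tool_pos: [0.4157, -0.0736, 0.1612]
eef_rot: [0.673, 0.739, -0.001, -0.001]
contact_force: [0.4, 0.3, -0.6]
opening: 0.622
clock: 14.35
tool_pos: [0.4324, -0.2391, 0.1615]
eef_rot: [0.659, 0.753, 0.0, -0.001]
contact_force: [0.6, -0.5, -0.8]
opening: 0.616
t 14.35 pos [ 0.4324 -0.2391  0.1615] turn [-0.0005 -0.001   0.0021] shift [-0.0041 -0.015   0.1315] F [ 0.6 -0.5 -0.8]
[[407.0, 273.0], [226.0, 271.0], [213.0, 144.0], [418.0, 142.0]]
```

View pics/w2.png

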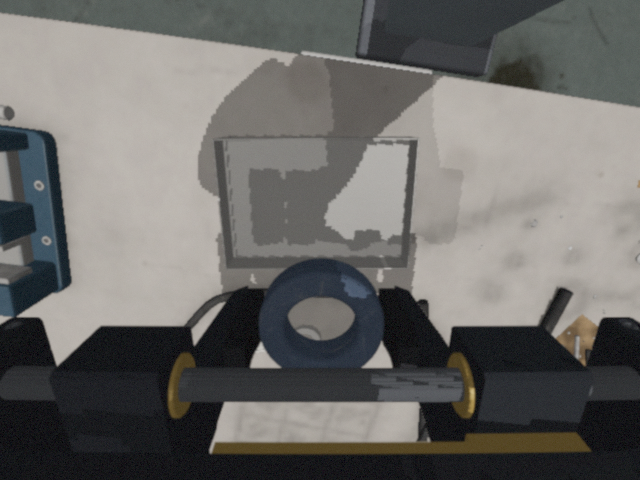

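```bash
python3 -m pendant '[[[0,0,0],[-0.002,-0.008,0.005],0.4],[[0,0,0],[-0.004,-0.015,0.03],0.4],[[0,0,0],[-0.004,-0.015,0.06],0.4],[[0,0,0],[-0.004,-0.015,0.09],0.4],[[0,0,0],[-0.004,-0.015,0.115],0.4],[[0,0,0],[-0.004,-0.015,0.13],0.4],[[0,0,0],[-0.004,-0.015,0.135],0.4],[[0,0,0],[-0.004,-0.015,0.135],0.4]]'
python3 -m pendant '[[[0,0,0],[0,0,0.002],0.4],[[0,0,0],[0,0,0.004],0.4],[[0,0,0],[0,0,0.006],0.4],[[0,0,0],[0,0,0.008],0.4],[[0,0,0],[0,0,0.008],0.4],[[0,0,0],[0,0,0.008],0.4]]'
```

```text
clock: 15.2
tool_pos: [0.418, -0.2456, 0.0263]
eef_rot: [0.659, 0.752, -0.0, -0.001]
contact_force: [0.8, 0.2, -0.1]
opening: 0.624
clock: 15.8
tool_pos: [0.4185, -0.2462, 0.0187]
eef_rot: [0.659, 0.752, 0.0, 0.0]
contact_force: [-0.3, 0.4, -0.3]
opening: 0.621
```

```bash
sed -i 's/>8.8/>1.8/' ok.py
python3 -m pendant '[[[0,0,0],[0,0,0.001],0.4],[[0,0,0],[0,0,0.002],0.4],[[0,0,0],[0,0,0.003],0.4],[[0,0,0],[0,0,0.004],0.4],[[0,0,0],[0,0,0.004],0.4]]' >/dev/null && python3 ok.py &&
python3 -m pendant '[[[0,0,0],[0,0,0.0004],0.4],[[0,0,0],[0,0,0.0008],0.4]]' >/dev/null && python3 ok.py &&
python3 -m pendant '[[[0,0,0],[0,0,0.0004],0.4],[[0,0,0],[0,0,0.0008],0.4]]' >/dev/null && python3 ok.py &&
python3 -m pendant '[[[0,0,0],[0,0,0.0004],0.4],[[0,0,0],[0,0,0.0008],0.4]]' >/dev/null && python3 ok.py &&
python3 -m pendant '[[[0,0,0],[0,0,0.0004],0.4],[[0,0,0],[0,0,0.0008],0.4]]' >/dev/null && python3 ok.py &&
python3 -m pendant '[[[0,0,0],[0,0,0.0003],0.4],[[0,0,0],[0,0,0.0006],0.4]]' >/dev/null && python3 ok.py
```

```text
z 0.0145 F [ 0.7 -0.2 -0.4]
z 0.0138 F [-0.4 -0.6 -1.4]
z 0.0131 F [-0.1 -0.1 -0.9]
z 0.0122 F [-0.2  0.4 -1.4]
z 0.0114 F [ 0.  -0.4 -0.9]
z 0.0109 F [-0.6  0.2 -1.4]
```

```bash
python3 -m pendant '[[[0,0,0],[0,0,0.0003],0.4],[[0,0,0],[0,0,0.0003],0.4]]' >/dev/null && python3 ok.py &&
python3 -m pendant '[[[0,0,0],[0,0,0.0003],0.4],[[0,0,0],[0,0,0.0003],0.4]]' >/dev/null && python3 ok.py &&
python3 -m pendant '[[[0,0,0],[0,0,0.0003],0.4],[[0,0,0],[0,0,0.0003],0.4]]' >/dev/null && python3 ok.py
```

```text
z 0.0106 F [-0.1 -0.5 -1.4]
z 0.0105 F [-0.8 -0.4  2.4]
```

```bash
python3 -m pendant '[[[0,0,0],[0,0,0],0.63],[[0,0,0],[0,0,0],0.65],[[0,0,0],[0,0,0],0.7],[[0,0,0],[0,0,0],0.76],[[0,0,0],[0,0,0],0.8],[[0,0,0],[0,0,0],0.8]]' 5
python3 -m pendant '[[[0,0,0],[0,0,-0.003],0.8],[[0,0,0],[0,0,-0.015],0.8],[[0,0,0],[0,0,-0.04],0.8],[[0,0,0],[0,0,-0.08],0.8],[[0,0,0],[0.01,0,-0.12],0.8],[[0,0,0],[0.05,0.01,-0.16],0.8],[[0,0,0],[0.09,-0.03,-0.17],0.8],[[0,0,0],[0.13,-0.05,-0.17],0.8],[[0,0,0],[0.17,-0.07,-0.17],0.8],[[0,0,0],[0.17,-0.07,-0.17],0.8]]'
python3 - <<'E'
from h import *
a=dict(np.load("scene0.npz"))["image"];t0=dict(np.load("top0.npz"))["image"]
s=snap("scene");t=snap("top")
o=np.hstack([cv2.resize(s["image"][280:420,270:470],(400,280),interpolation=2),cv2.resize(t["image"][270:360,350:480],(400,280),interpolation=2)])
o=np.vstack([o,np.hstack([cv2.resize(s["image"][190:300,130:300],(400,280),interpolation=2),cv2.resize(t["image"][120:350,140:560],(400,280),interpolation=2)])])
cv2.imwrite("pics/f1.png",cv2.cvtColor(o,cv2.COLOR_RGB2BGR))
E
```

```text
clock: 18.3
tool_pos: [0.419, -0.2444, 0.0106]
eef_rot: [0.659, 0.753, 0.001, -0.0]
contact_force: [-1.0, 4.4, 4.9]
opening: 0.801
clock: 19.3
tool_pos: [0.323, -0.0828, 0.181]
eef_rot: [0.655, 0.756, -0.001, -0.001]
contact_force: [-0.0, -0.7, 0.7]
opening: 0.802
```

View pics/f1.png

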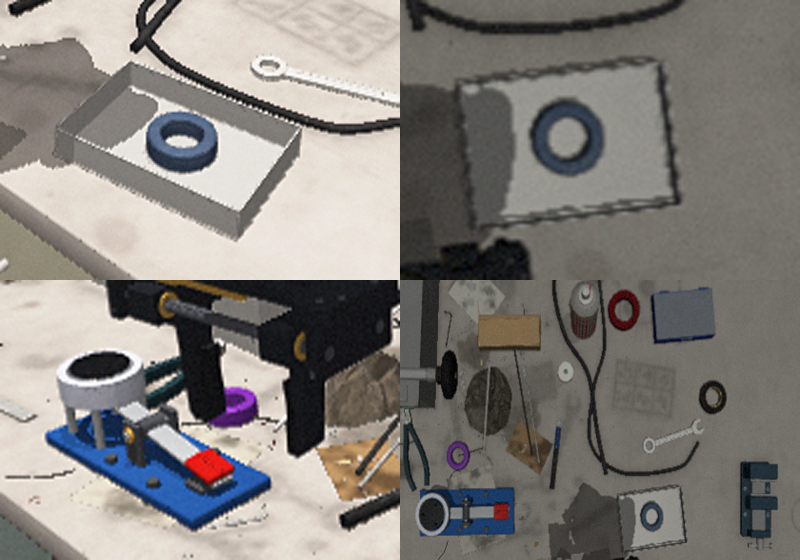

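```bash
python3 -m pendant '[[[0,0,0],[0,0,0],0.8],[[0,0,0],[0,0,0],0.8]]'; python3 -c "
from plant import r
print(r.finish_job())"
```

```text
clock: 19.6
tool_pos: [0.3279, -0.0881, 0.1801]
eef_rot: [0.661, 0.751, 0.0, 0.0]
contact_force: [-0.1, 0.4, 0.6]
opening: 0.8
the job is handed in; nothing more can be done
None
```

The job is done and handed in at 19.6 s. The blue core lies flat near the middle of the steel tray, and the robot is clear of everything.

- **Press:** I pressed the red tab straight down with the jaws shut. The rocker moved at about 5–6 N vertically, plus about 4.5 N sideways friction. After about 25 mm of travel the force rose at the stop. I held it there for about 1.4 s at 12–13 N, and the highest vertical reading was 12.8 N.
- **Core:** The pictures showed it raised out of the nest. I gripped it across the rim at 20 N (about 55 mm between the jaws) and lifted it straight up. I then lowered it into the tray in small steps and released it slowly.
- **Last checks:** The final scene and top pictures show the core flat in the tray. By eye, the tray, purple ring, pen, carton, roller and can are where they started; I did not measure this.
- **Imperfect:** At release the wrist read about 5 N upward and 4 N sideways. The fingertips or core were probably resting on the tray floor, but I saw no shift of the tray. Forces were read only at the end of each move, so brief peaks in between were not seen.

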